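# Load an LED headlamp board carrier under the test fixture's spring clip

### The arm

A 7-joint arm with a two-finger parallel gripper is mounted at the origin on the work surface. World frame = base frame: x ahead of the robot, y to its left, z up, the work surface at z = 0. Lengths are in m, angles in rad, forces in N, time in s.
With the tool pointing down it reaches from about 0.425 to 0.925 m from the base axis. Payload 6.8 kg.
Tool frame: the origin (TCP) lies on the front face of the gripper's body, between the roots of the fingers; the fingertips stand 73 mm ahead of it and the grasp point (between the pads) lies 54 mm ahead of it (env.nose_length is the distance from the TCP to the fingertips, in m); z points along the fingers, y is the direction in which the jaws open and shut (so a half turn about z gives the same grasp; the last joint's range is limited). The gripper opens to 85 mm and grips with 20 to 120 N. Pads are 22 mm wide; open, the fingers measure 114 mm over their backs; the gripper's body (76 mm by 85 mm) begins 54 mm behind the grasp point. The pads swing forward as they close: fully open they stand 13 mm farther back than shut.
Start: joints at [-0.108, 0.477, 0.022, 1.555, -0.011, 1.109, -0.083], TCP at [0.675, 0, 0.304] pointing down, gripper open.
Joint ranges: [-2.96, 2.96], [-0.34, 2.1], [-1.41, 1.46], [0.24, 2.44], [-1.37, 4.51], [0.17, 1.92], [-2.96, 2.96]. Speed limits (rad/s): [2.39, 2.39, 3.14, 3.14, 3.14, 3.14, 3.14].

### API

Orientations are given as a unit quaternion [w, x, y, z].
In Python, from cell import env, kin, camera, calibration, job gives the robot as it stands. The module is installed in compiled form; this text tells all that it offers. Calls block until the motion is done:
- env.reach(position, orientation): joint-space move of the TCP to a pose.
- env.movel(position, velocity=0.15, rot=None, stop_force=None): straight line of the TCP; rot=None keeps the orientation; velocity is the mean speed in m/s. With stop_force (N) it stops when the force on the tool has changed by that much, and returns True; else False.
- env.goto_joints(angles): joint-space move.
- env.grip(opening, f_grip=None): finger opening in m; f_grip is the grip in N (None keeps the last); returns when the fingers have stopped.
- env.dwell(seconds).
- kin.inverse_kinematics(position, orientation): joint angles nearest the present ones, or None.
- env.get_state(): the state.
- camera(name): name is "scene" or "side" or "wrist"; returns (picture, depth): 400x640x3 uint8, blue, green, red; 400x640 float32, m along the optical axis (not along the pixel's ray), 0 where there is no reading.
- calibration(name): a dict with "fx", "fy", "cx", "cy" (pixels), "rvec" (rotation vector, rad) and "tvec" (3), from world to camera coordinates, as OpenCV has them. Camera axes: x right, y down, z forward; pixel columns grow to the right and rows downward; lengths in m; the calibration is good to about 2 mm. A picture is of the moment at which its call begins: read the wrist's pose just before it. calibration takes no time and is no camera call; for the wrist camera it gives the pose at the moment of the call.
A pose or a line that the arm cannot do raises env.PlanningError and nothing moves.
- job.job_done(): hands the job in, once; it reports no verdict.
The state is a dict: "time": time; "qpos": joint angles; "joint_velocities": joint speeds; "joint_torque": joint torques, N m; "tcp_pos": TCP position; "orientation": TCP orientation; "force": force on the tool from outside, world axes, zero at the start; "torque": the same for the moment, N m; "opening": finger opening in m.
Only numpy, scipy, OpenCV 4.12 (cv2) and the standard library are available. Lean on these libraries where they do the work, as an engineer would, in place of code of your own. Each camera call takes 0.05 s, during which the arm holds its last target. There are 200 camera calls.

### The job

Load the LED board carrier into the test fixture on the bench: with one fingertip press the spring clip's thumb bar down and hold it so the jaw stays raised, and meanwhile push the carrier with the other fingertip along its channel, under the jaw, until it is fully home against the end stop. Then let the clip spring back down onto the carrier and move clear. Only press and push - do not lift or tip the carrier - and leave the other things on the bench where they are.

Things in the scene. Friction and masses are not known exactly. Their poses are not given: they have to be found in the camera images.
- fixture: Low dark steel test fixture, fixed. Origin: underside, on the channel's centreline; +x = way the carrier is pushed in, +y = thumb bar side, z up. Base plate x -105 to 95, y -40 to 55 mm; its flat top, z = 12, is the channel floor. Rails along x, tops z = 18, inner faces y = +-27. End stop: block across the channel, near face x = 85, top z = 26. Place and yaw vary.
- seat (a point): Point on the channel floor (fixture x = 45, y = 0, z = 12 mm) where the carrier's origin lies when it is fully home against the end stop. Axes as the fixture's.
- carrier: Loose flat aluminium carrier, about 0.22 kg, with a white LED board, lying in the channel 30 to 45 mm short of home, before the jaw. Origin: centre of underside, +x as the fixture's. Plate 80 (x) x 50 (y) x 8 mm; upright lip along its rear edge, x -40 to -34, y -22 to 22, top 22 mm above the underside (34 mm above the bench). Push on the lip's rear face, x = -40.
- clip_angle (a joint): Angle (rad) of the sprung rocker clip, hinged along the fixture's x at fixture y = 44, z = 20 mm. 0 = at rest: jaw 3 mm above the channel floor, blocking the carrier. Grows as the thumb bar is pressed down; hard stop 0.6. The jaw clears the carrier above about 0.25 (aim for 0.3 to 0.5); resting on the carrier it reads about 0.18. Pressing takes 3 to 10 N; it springs back when let go.
- clip: Sprung steel rocker clip. Origin: on its hinge line (fixture x = 0, y = 44, z = 20); at rest its axes are the fixture's, and it turns about x. Thumb bar: flat, 3 mm thick, along the channel's +y side, fixture x -90 to 25, reaching 2 to 44 mm outwards from the hinge; at rest it slopes up outwards by 0.4 rad (level at clip angle 0.4). A fingertip may slide along it. Jaw: on the other side.
- jaw (a point): Middle of the underside of the clip's jaw, at rest at fixture x = 68, y = 6, z = 15 mm. The jaw is 16 mm long in x (fixture x 60 to 76) and reaches from the hinge over the channel to y = -6. It rises as the thumb bar is pressed; afterwards it presses on the carrier's bare front strip. Axes as the clip's.
- screwdriver: Loose screwdriver, 160 mm long, lying on the bench beside the fixture's -y side; leave alone. Origin: below its middle.
- tape: Loose black roll of tape, 60 mm across, 19 mm high, lying flat beyond the thumb bar; leave alone. Origin: centre of its underside.
- bin: Loose clear plastic bin, 120 x 90 x 60 mm, to the left; leave alone. Origin: centre of its underside.
- bulb: Loose standing metal bulb holder, 32 mm across, 47 mm high, to the right; leave alone. Origin: centre of its underside.
- press (a point): Point on top of the thumb bar, mid length, 24 mm outwards from the hinge line (fixture x = -32.5, y = about 68): a good line to press on. A level fingertip pressing here is about 25 mm above the bench at clip 0.3 rad, 23 mm at 0.4, 19.5 mm at 0.6; so the other tip, at the same height, clears the channel floor (12 mm) and the rails (18 mm) and meets the lip (34 mm). Axes as the clip's.
There are look-alikes about, which are no part of the job. Leave any red look-alike of the carrier alone.

How it is judged:
By the outcome, as a careful person would: the job done as asked, in the order asked, and still so for the second after the job is handed in, with the robot touching nothing.
It also fails if it takes over 35 s, if anything falls off the work surface, if the arm or the gripper's body presses on something with over 40 N, if the wrist force passes 120 N, or if a joint passes its speed limit or range.

## Working session

There is one attempt and no reset: what is moved stays moved. The work goes in short steps, each a Python script; the robot and the scene stay as the last script left them, time stands still between calls to the robot, and variables do not carry over. Pictures are saved under pics/ and viewed, about 8 in all and at most 12, crops included, and the job is handed in when it is done.

```bash
mkdir -p pics
cat > h.py <<'E'
import numpy as np, cv2
from cell import env, kin, camera, calibration, job
def cal(n):
    c=calibration(n);R=cv2.Rodrigues(np.array(c["rvec"],float))[0];return c,R,np.array(c["tvec"],float).ravel()
def cloud(d,c,R,t):
    v,u=np.mgrid[:400,:640];P=np.stack([(u-c["cx"])/c["fx"]*d,(v-c["cy"])/c["fy"]*d,d],-1)
    return (P-t)@R
def ray(u,v,z,c,R,t):
    d=R.T@np.array([(u-c["cx"])/c["fx"],(v-c["cy"])/c["fy"],1]);o=-R.T@t
    return o+d*(z-o[2])/d[2]
E
python3 - <<'E'
from h import *
s=env.get_state();print(s)
for n in("scene","wrist"):
    c,R,t=cal(n);p,d=camera(n);cv2.imwrite(f"pics/{n}0.png",p);np.savez(f"pics/{n}0.npz",p=p,d=d,R=R,t=t,**{k:c[k] for k in("fx","fy","cx","cy")});print(n,c)
E
```

```text
{'time': 0.0, 'qpos': array([-0.10809927,  0.47782816,  0.02232358,  1.55645395, -0.01147006,
        1.10934299, -0.08310246]), 'joint_velocities': array([ 0.00085012, -0.00032146,  0.0013411 ,  0.00011379,  0.00062406,
        0.00068816,  0.00081961]), 'joint_torque': array([-5.45967814e-04, -5.96443820e+01,  1.60769675e+00, -2.81194621e+01,
        1.24063640e-02,  9.39900521e-03,  2.20753498e-05]), 'tcp_pos': array([ 6.74528128e-01, -3.87389843e-06,  3.02905440e-01]), 'orientation': array([-6.13435792e-04,  7.07090166e-01,  7.07122755e-01, -7.28264123e-04]), 'force': array([ 0.30128766, -0.0131332 , -0.34240949]), 'torque': array([ 0.05149154,  0.04814049, -0.01151388]), 'opening': 0.08570211490601645}
scene {'fx': 374.9809738930025, 'fy': 374.9809738930025, 'cx': 319.73990395306396, 'cy': 202.20016660056382, 'rvec': array([ 2.05296831,  1.13085743, -0.49949967]), 'tvec': array([-0.36423241, -0.31303657,  1.39437491])}
wrist {'fx': 278.91877576718576, 'fy': 278.91877576718576, 'cx': 319.94891990004675, 'cy': 203.32299331463275, 'rvec': array([-2.84776069e+00, -7.49544903e-04,  2.67499371e-03]), 'tvec': array([-0.67454341, -0.03736415,  0.37956705])}
```

View pics/scene0.png

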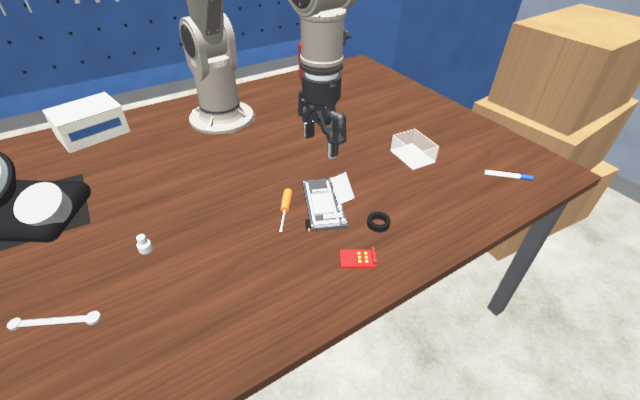

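View pics/wrist0.png

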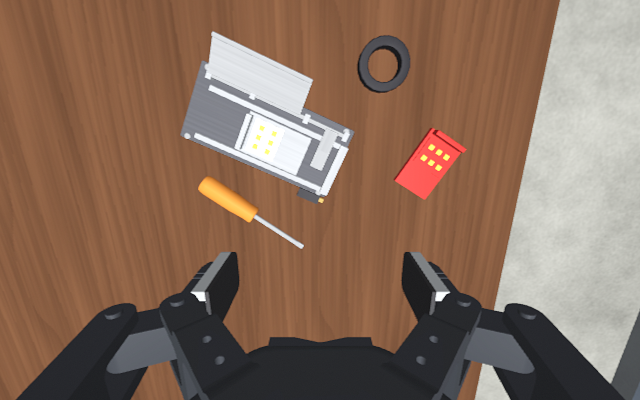

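The wrist view shows the fixture running from (195,100) to (340,165), with its +x axis pointing to the lower right. The thumb bar is at the top, around (260,70). The carrier sits near (270,145), with its lip on the left. The red look-alike is at (430,165), the tape at (384,65) and the screwdriver at (250,210). I'll fit the fixture pose next.

```bash
cat > top.py <<'E'
from h import *
def grab(n,tag):
    c,R,t=cal(n);p,d=camera(n);np.savez(f"pics/{tag}.npz",p=p,d=d,R=R,t=t,**{k:c[k] for k in("fx","fy","cx","cy")})
def load(tag):
    z=np.load(f"pics/{tag}.npz");c={k:float(z[k]) for k in("fx","fy","cx","cy")};return z["p"],z["d"],c,z["R"],z["t"]
def topview(tag,o,yaw,zp,name,s=4,x0=-.12,x1=.11,y0=-.06,y1=.10):
    "rectify image to plane z=zp in fixture frame; u=(x-x0)*1000*s, v=(y1-y)*1000*s"
    p,d,c,R,t=load(tag);W=int((x1-x0)*1000*s);H=int((y1-y0)*1000*s)
    v,u=np.mgrid[:H,:W];x=x0+u/1000/s;y=y1-v/1000/s;C,S=np.cos(yaw),np.sin(yaw)
    P=np.stack([o[0]+C*x-S*y,o[1]+S*x+C*y,np.full(x.shape,zp)],-1)@R.T+t
    m=[(P[...,i]/P[...,2]*c[f]+c[k]).astype(np.float32) for i,f,k in((0,"fx","cx"),(1,"fy","cy"))]
    im=cv2.remap(p,*m,cv2.INTER_LINEAR)
    for g in range(-100,101,20):
        k=int((g/1000-x0)*1000*s);cv2.line(im,(k,0),(k,8 if g else 25),(0,255,255),1)
        k=int((y1-g/1000)*1000*s);cv2.line(im,(0,k),(8 if g else 25,k),(0,255,255),1)
    cv2.imwrite(name,im)
E
python3 - <<'E'
from top import *
p,d,c,R,t=load("wrist0")
for q in((300,300),(560-60,50)):print(cloud(d,c,R,t)[q[1]-200 if q[1]>250 else q[1],q[0]])
P=cloud(d,c,R,t)
# base-plate outline: not wood, in region, by height
m=((P[...,2]>.006)&(P[...,2]<.06)&(d>0)).astype(np.uint8);m[230:]=0;m[:,360:]=0
n,l,st,ce=cv2.connectedComponentsWithStats(m)
for i in range(1,n):
    if st[i,4]>200:print(st[i],P[l==i].mean(0),P[l==i][:,2].min(),P[l==i][:,2].max())
# coarse pose from plate corners (pixels): rear -y (182,137), front -y (322,193), front +y hidden
a=ray(182,137,.012,c,R,t);b=ray(322,194,.012,c,R,t);print(a,b,np.linalg.norm(a-b))
yaw=np.arctan2(*(b-a)[1::-1]);C,S=np.cos(yaw),np.sin(yaw);Rz=np.array([[C,-S],[S,C]])
o=(a[:2]+b[:2])/2-Rz@[-.005,-.040];print("o",o,"yaw",yaw, env.nose_length)
topview("wrist0",o,yaw,.012,"pics/top0.png",s=3)
E
```

```text
[0.65149191 0.09528837 0.02930179]
[8.89650374e-01 1.53212450e-01 3.63120592e-04]
[  180    32   174   172 15738] [0.60702117 0.0723437  0.02075311] 0.0061241806714565266 0.04274292934384707
[ 198  176   81   54 1278] [ 0.55711634 -0.02849275  0.02134168] 0.006696930640026173 0.027974507029930658
[0.50045726 0.05245582 0.012     ] [ 0.67731739 -0.02181594  0.012     ] 0.19182231585009157
o [0.60898494 0.05026398] yaw -0.39758237879036146 0.0726
```

View pics/top0.png

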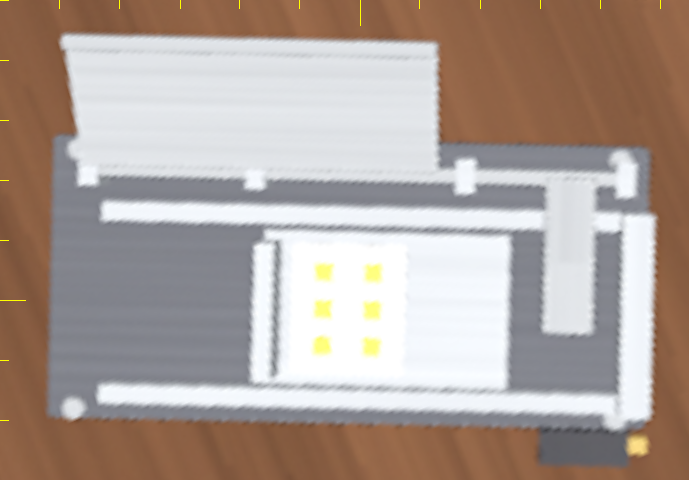

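The rectified view at z=12 shows the plate correctly sized, from u 50 to 650, which is 200 mm. Its yaw is about 0.02 rad short. The lip's rear face is near u=253 and the jaw is ahead of the carrier. I'll line the tool up with the fixture, set the opening, and check from closer.

Run:
```python
from top import *
from scipy.spatial.transform import Rotation as Ro
yaw=-.418;o0=np.array([.60898,.05026]);C,S=np.cos(-.3976),np.sin(-.3976)
mid=o0+np.array([[C,-S],[S,C]])@[-.00367,.00567]
C,S=np.cos(yaw),np.sin(yaw);F=np.array([[C,-S],[S,C]]);o=mid-F@[-.005,.0075]
print("o",o)
topview("wrist0",o,yaw,.012,"pics/top1.png",s=3)
M=np.array([[C,S,0],[S,-C,0],[0,0,-1]])  # tool x=fx, y=-fy
q=Ro.from_matrix(M).as_quat()[[3,0,1,2]]
xy=o+F@[-.05,.02]
for z in(.25,.09):
    print(kin.inverse_kinematics([*xy,z],q))
env.reach([*xy,.25],q);env.grip(.053)
print(env.get_state()["tcp_pos"],env.get_state()["opening"],env.get_state()["time"])
grab("wrist","w1")
topview("w1",o,yaw,.012,"pics/top2.png",s=3)
a,b=cv2.imread("pics/top1.png"),load("w1")[0]
cv2.imwrite("pics/w1.png",b)
p,d,c,R,t=load("w1");P=cloud(d,c,R,t);s=env.get_state()
# finger pixels: well above the bench
T=(P-s["tcp_pos"])@M;m=(d>0)&(T[...,2]>.05)&(T[...,2]<.09)
print(m.sum())
if m.sum():
    for sg in(-1,1):
        k=m&(sg*T[...,1]>0);
        if k.sum():print(sg,np.percentile(T[k],[1,99],axis=0).round(4))
```

```text
o [0.60931676 0.04802481]
[-0.57852492  0.39601831  0.41099371  1.86780328 -0.19538279  0.91706766
 -2.06523901]
[-0.52814533  0.63353931  0.35708831  1.95536927 -0.36657747  0.61547045
 -1.92108253]
[0.57177697 0.08650505 0.25000812] 0.052777078991663465 2.25
1116
-1 [[-0.01   -0.0404  0.0502]
 [ 0.0118 -0.0271  0.0687]]
1 [[-0.0103  0.0254  0.0501]
 [ 0.0118  0.0389  0.0684]]
```

View pics/top2.png

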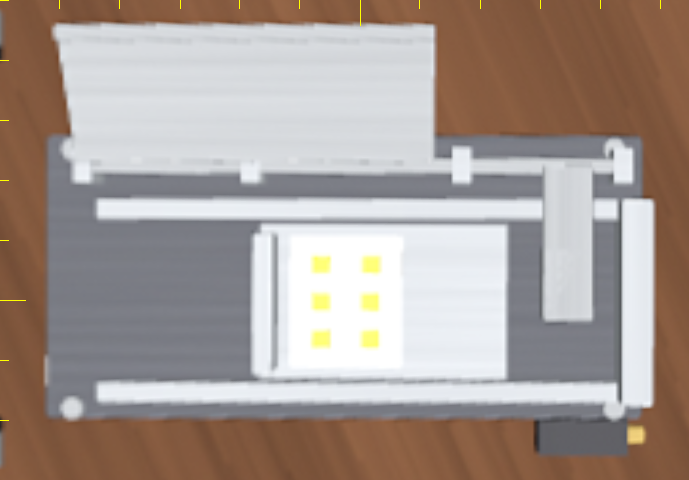

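View pics/w1.png

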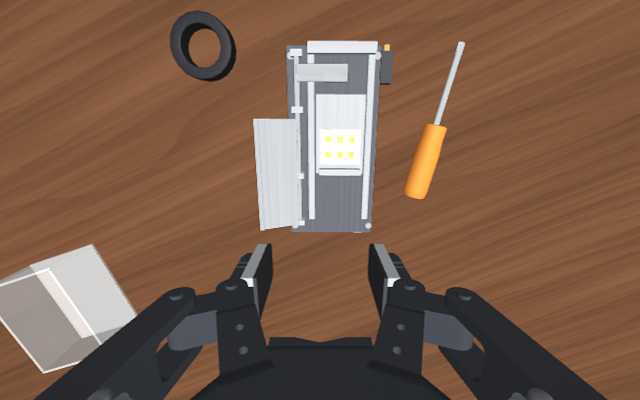

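Second view: the plate spans u 47–641 and v 137–417, so the pose is confirmed to about 0.5 mm. Tips are about 0.069 m ahead of the TCP, centred at y ±33 mm. In the wrist picture the bin corner is at (95,245), clear to the left. Next I'll descend behind the lip and press.

```bash
cat >> top.py <<'E'
from scipy.spatial.transform import Rotation as Ro
yaw=-.418;o=np.array([.60915,.04815]);C,S=np.cos(yaw),np.sin(yaw);F=np.array([[C,-S],[S,C]])
M=np.array([[C,S,0],[S,-C,0],[0,0,-1]]);q=Ro.from_matrix(M).as_quat()[[3,0,1,2]]
def W(x,y,ztip,L=.0687):return [*(o+F@[x/1000,y/1000]),ztip/1000+L]
def fx(P):return np.r_[F.T@(np.asarray(P)[:2]-o),P[2]]*1000
def rep(m=""):
    s=env.get_state();f=s["force"];print(m,"t",round(s["time"],2),"fx",fx(s["tcp_pos"]-[0,0,.0687]).round(1),"F",(F.T@f[:2]).round(1),f[2].round(1))
E
python3 - <<'E'
from top import *
p,d,c,R,t=load("w1")
print("bin corner",fx(ray(95,245,.06,c,R,t)),"tape",fx(ray(205,46,.019,c,R,t)))
for tag,uv in(("lip rear",(340,175)),):print(tag,fx(ray(*uv,.034,c,R,t)))
print("carrier front",fx(ray(341,95,.020,c,R,t)))
env.movel(W(-62,35,90));rep("above")
env.movel(W(-62,35,42),velocity=.1);rep("low")
print(env.movel(W(-62,35,26),velocity=.02,stop_force=1.5));rep("contact")
env.movel(W(-62,35,23.5),velocity=.03);rep("pressed")
for n in("wrist","side","scene"):grab(n,n+"2")
im=[load("wrist2")[0],load("side2")[0]]
cv2.imwrite("pics/p2.png",np.vstack([cv2.resize(i,(480,300)) for i in im]))
for n in("wrist2","side2","scene2"):
    p,d,c,R,t=load(n);P=cloud(d,c,R,t);Q=np.dstack([(P[...,:2]-o)@F,P[...,2]])*1000
    for x0,x1,y0,y1 in((-30,20,78,90),(62,74,-4,10)):
        k=(d>0)&(Q[...,0]>x0)&(Q[...,0]<x1)&(Q[...,1]>y0)&(Q[...,1]<y1)&(Q[...,2]>10)
        if k.sum()>5:
            A=Q[k];print(n,(x0,y0),k.sum(),"z pct",np.percentile(A[:,2],[5,50,95]).round(1))
E
```

```text
bin corner [-98.88758686 250.24310586  60.        ] tape [ 91.47586361 131.34645605  19.        ]
lip rear [-31.45980627  -0.19619694  34.        ]
carrier front [47.31491394 -0.49337117 20.        ]
above t 3.08 fx [-61.3  35.   90.7] F [0. 0.] -0.2
low t 3.71 fx [-61.7  35.   42.2] F [-0.   0.1] -0.1
True
contact t 4.23 fx [-62.   35.1  32.7] F [0.5 0.3] 3.1
pressed t 4.69 fx [-61.6  36.3  23.7] F [-0.4  2.9] 4.6
wrist2 (-30, 78) 2362 z pct [22.7 24.  25.3]
wrist2 (62, -4) 262 z pct [10.7 11.8 13.1]
side2 (-30, 78) 25 z pct [21.  23.2 25. ]
side2 (62, -4) 23 z pct [11.  35.7 41.6]
scene2 (-30, 78) 42 z pct [22.7 24.7 26.5]
scene2 (62, -4) 37 z pct [11.2 37.9 42.8]
```

View pics/p2.png

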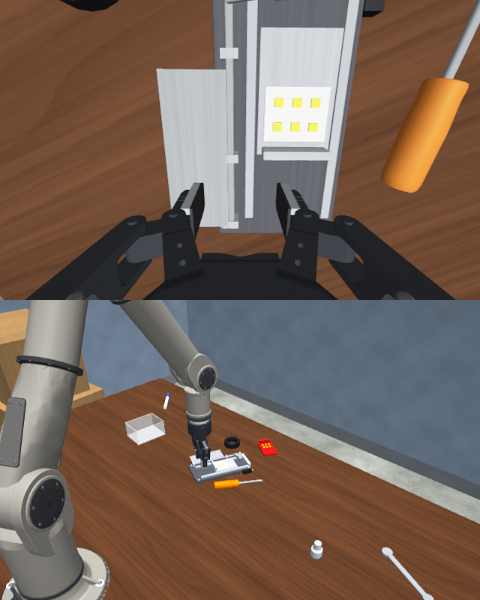

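Contact came at 32.7 mm and the bar is now level at about 24 mm, so the clip is near 0.4 rad. In the wrist view the bar is flat and the right finger sits behind the lip, at about (285,205) against (298,155). Now I'll push.

Run:
```python
from top import *
print(env.movel(W(-25,35,23.5),velocity=.05,stop_force=12));rep("mid")
print(env.movel(W(3,35,23.5),velocity=.03,stop_force=12));rep("home?")
env.dwell(.2);rep()
for n in("wrist","scene"):grab(n,n+"3")
cv2.imwrite("pics/p3.png",load("wrist3")[0])
```

```text
False
mid t 5.73 fx [-26.9  35.   22.8] F [-4.2  0.8] 6.6
True
home? t 6.47 fx [-6.2 35.3 22.7] F [-2.3 -0.7] 6.2
 t 6.67 fx [-6.1 35.3 22.7] F [-1.8  0.2] 7.2
```

View pics/p3.png

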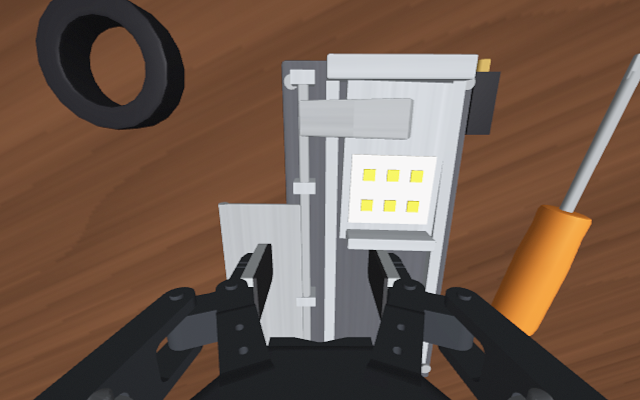

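The carrier front is against the end stop, at about (400,80), and the jaw is raised over it at (355,118). I'll push firmly once to seat it, back off 4 mm so the tip doesn't drag the lip, then release straight up.

Run:
```python
from top import *
print(env.movel(W(2,35,23.5),velocity=.02,stop_force=10));rep("seat")
env.movel(W(-11,35,23.5),velocity=.03);rep("back")
env.movel(W(-11,35,45),velocity=.03);rep("released")
env.movel(W(-20,35,150),velocity=.1);rep("up")
grab("wrist","w4");p,d,c,R,t=load("w4");cv2.imwrite("pics/p4.png",p)
P=cloud(d,c,R,t);Q=np.dstack([(P[...,:2]-o)@F,P[...,2]])*1000
for n,(x0,x1,y0,y1) in dict(jaw=(62,74,-4,10),bar=(-30,20,72,78),strip=(50,58,-15,15),board=(35,42,-15,15)).items():
    k=(d>0)&(Q[...,0]>x0)&(Q[...,0]<x1)&(Q[...,1]>y0)&(Q[...,1]<y1);print(n,np.percentile(Q[k][:,2],[10,50,90]).round(1))
k=(Q[...,2]>29)&(Q[...,2]<40)&(abs(Q[...,1])<18)&(Q[...,0]<40)&(Q[...,0]>-60);print("lip x",np.percentile(Q[k][:,0],[3,50,97]),k.sum())
topview("w4",o,yaw,.020,"pics/top4.png",s=3)
```

```text
True
seat t 7.03 fx [-5.8 35.3 22.6] F [-2.2 -1.3] 6.5
back t 7.37 fx [-9.5 34.8 24. ] F [ 2.1 -0.8] 6.3
released t 8.23 fx [-11.2  35.   44.8] F [ 0.1 -0.4] -0.1
up t 9.43 fx [-20.3  34.8 149.3] F [1.  0.4] -0.4
jaw [31.3 32.6 33.9]
bar [ 29.6 194.  202.5]
strip [19.  19.9 21. ]
board [20.9 22.1 23.1]
lip x [ 4.20193362  7.31510768 10.22384168] 282
```

View pics/top4.png

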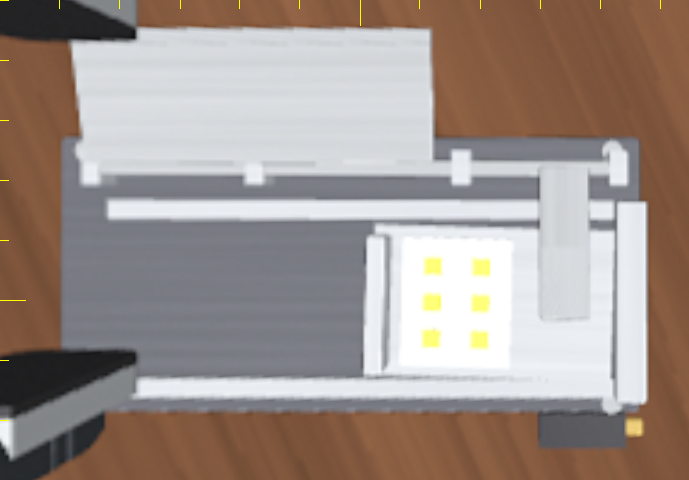

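The jaw is down on the bare strip and the carrier lies flat, with its front at about x=84.5–85. There is a dark line at u≈614, so I'll take one close look at the end-stop gap before handing in.

Run:
```python
from top import *
env.movel(W(15,0,75),velocity=.15);grab("wrist","w5");p,d,c,R,t=load("w5")
ps=lambda P:(lambda v:(v[0]/v[2]*c["fx"]+c["cx"],v[1]/v[2]*c["fy"]+c["cy"]))(R@np.array(P)+t)
pts=[ps([*(o+F@[.085,y]),z]) for y in(-.02,.015) for z in(.020,.026)];print(pts)
u=int(np.mean([a for a,b in pts]));v=int(np.mean([b for a,b in pts]))
v0=max(0,v-30);cv2.imwrite("pics/p5.png",cv2.resize(p[v0:v0+90,max(0,u-70):u+70],None,fx=5.5,fy=5.5,interpolation=cv2.INTER_NEAREST));print(u,v0)
P=cloud(d,c,R,t);Q=np.dstack([(P[...,:2]-o)@F,P[...,2]])*1000
k=(Q[...,1]>-20)&(Q[...,1]<-10)
for x in range(76,92):
    m=k&(abs(Q[...,0]-x)<.5);print(x,m.sum(),Q[m][:,2].min().round(1) if m.any() else '',end=' | ')
m=k&(Q[...,0]>-5)&(Q[...,0]<14)&(Q[...,2]>28)&(Q[...,2]<37);print("\nlip",np.percentile(Q[m][:,0],[3,97]) if m.any() else None)
rep()
```

```text
[(np.float64(351.7991695509326), np.float64(122.95765873868295)), (np.float64(352.8131679811565), np.float64(123.23172404479611)), (np.float64(299.14785344177545), np.float64(122.87490586351012)), (np.float64(298.48699468845683), np.float64(123.14636792598377))]
325 93
76 18 18.8 | 77 27 18.5 | 78 21 19.1 | 79 24 18.9 | 80 27 18.7 | 81 17 19.2 | 82 30 18.7 | 83 15 18.0 | 84 27 11.4 | 85 15 24.3 | 86 31 24.7 | 87 15 24.6 | 88 31 25.0 | 89 31 24.8 | 90 16 24.7 | 91 31 24.4 | 
lip [4.30761423 9.99598719]
 t 10.28 fx [15.1  0.9 75.7] F [-0.1  0. ] 0.2
```

View pics/p5.png

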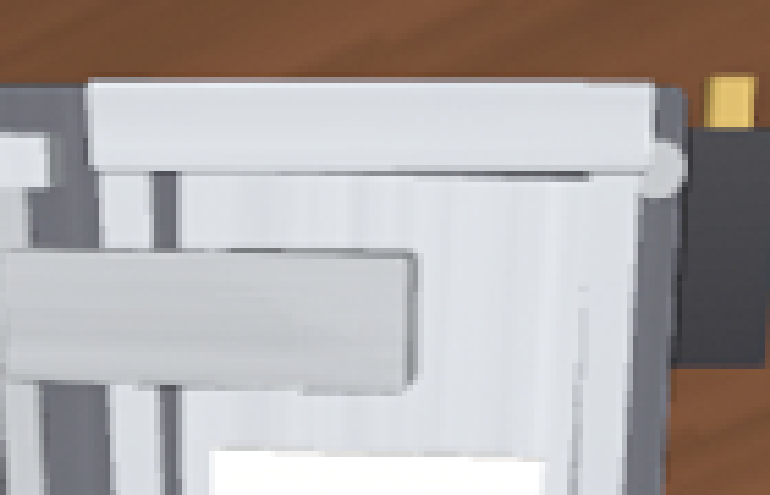

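The close view shows the carrier touching the stop on the +y side, with a thin wedge gap under 1 mm on the −y side, around (300–590,175). It is slightly skewed. There is plenty of time, so I'll press again and push with the fingertip on the −y half of the lip to square it.

Run:
```python
from top import *
L=.0668
env.movel(W(-13,28,75),velocity=.15);env.grip(.066)
env.movel(W(-13,28,42,L),velocity=.1)
print(env.movel(W(-13,28,26,L),velocity=.02,stop_force=1.5));rep("contact")
env.movel(W(-13,28,22.5,L),velocity=.03);rep("pressed")
grab("wrist","w6");p,d,c,R,t=load("w6");P=cloud(d,c,R,t);Q=np.dstack([(P[...,:2]-o)@F,P[...,2]])*1000
k=(Q[...,0]>5)&(Q[...,0]<20)&(Q[...,1]>78)&(Q[...,1]<86)&(Q[...,2]>10);print("bar z",np.median(Q[k][:,2]))
print(env.movel(W(3,28,22.5,L),velocity=.02,stop_force=14));rep("seat")
env.dwell(.2);rep()
env.movel(W(-13,28,22.5,L),velocity=.03);rep("back")
env.movel(W(-13,28,45,L),velocity=.03);rep("rel")
env.movel(W(-13,28,75),velocity=.1);env.movel(W(15,0,75),velocity=.15)
grab("wrist","w7");p=load("w7")[0]
cv2.imwrite("pics/p7.png",cv2.resize(p[93:183,255:395],None,fx=5.5,fy=5.5,interpolation=cv2.INTER_NEAREST));rep()
```

```text
True
contact t 12.18 fx [-13.1  28.2  25.2] F [-0.5  1. ] 4.5
pressed t 12.47 fx [-12.9  29.   21. ] F [-1.1  0.8] 6.7
bar z 24.070746278776088
True
seat t 13.09 fx [-5.7 28.5 20.4] F [-1.9  0.4] 5.8
 t 13.29 fx [-5.8 28.5 20.5] F [-0.7 -0.6] 5.6
back t 13.68 fx [-11.4  28.1  21.6] F [ 2.4 -0.2] 5.5
rel t 14.58 fx [-13.2  28.   42.9] F [-0.3 -0.2] -0.9
 t 15.52 fx [14.4  0.3 74.4] F [-0.1 -0.2] 0.1
```

View pics/p7.png

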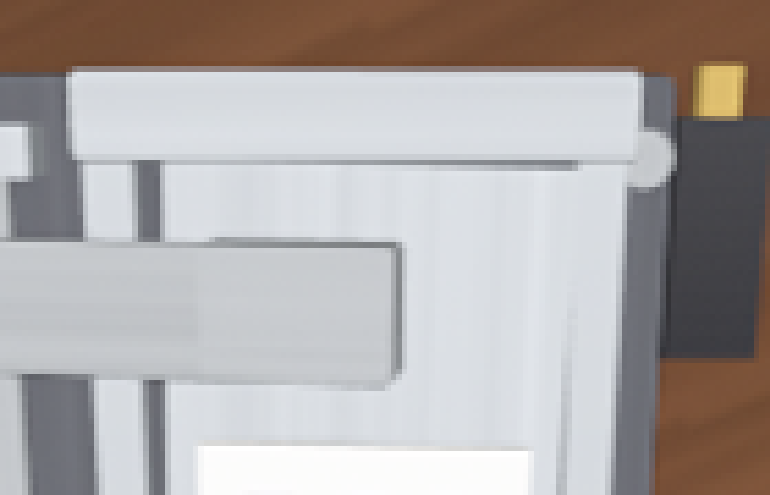

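The gap is now a hairline and nearly even (about (165–575,162)), so the carrier is square, with the jaw down on it. I'll move clear and hand in.

Run:
```python
from top import *
env.movel(W(-20,30,180),velocity=.15);rep();job.job_done()
```

```text
t 16.43 fx [-20.3  29.6 179.3] F [-0.2 -0.5] -0.7
the job is handed in; nothing more can be done
```

The carrier is loaded against the end stop, with the clip sprung back down on its bare front strip. I handed the job in at 16.4 s with the gripper well clear and touching nothing.

- **First push:** I held the thumb bar down with one fingertip, with the clip at about 0.4 rad judging by the bar height (about 24 mm). The other fingertip pushed the carrier under the jaw until the force stop tripped at the expected home position. I then backed off and let the clip down.
- **Correction:** A close look showed the carrier slightly skewed, with a gap under 1 mm on the −y side of the stop. I pressed the clip again, pushed on the −y half of the lip to square it, and released.
- **Last checks:** The final close view shows only a hairline, nearly even line at the stop, about 0.3 mm or less. The jaw is down on the carrier.
- **Not fully certain:**
  - That last line is at the limit of the camera's resolution, so I can't rule out a tiny remaining gap.
  - Before the second push, depth put the lip's rear face at x of about 4.3 mm, against 5 mm when home. I didn't repeat that reading afterwards.
  - I didn't re-measure the screwdriver, tape, bin or bulb at the end, though no move went near them.

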